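# Lock off, spacer in the wide gap, jaw held flush

### The job

On the die-setting fixture, first turn the lock knob clockwise until it clicks past its detent, then stand the steel spacer with the flat upright grip down in the one gap between jaw and stop blocks that is wide enough for it, and let go of it; do not force it against the narrower stops. Then push the jaw by its push block until it presses the spacer flush against the stop, and finish while still holding the jaw pressed. Leave the other loose things on the bench where they are.

Things in the scene. Friction and masses are not known exactly. Their poses are not given: they have to be found in the camera images.
- fixture: Fixed setting fixture: dark steel base plate (x -110 to 90, y -190 to 110 mm, top at z 12) with sliding jaw, three stops, lock knob. Origin on the bench under the middle of the resting jaw's front face; x is the jaw's closing direction (away from the robot), y left, z up. The stops stand beyond the jaw at y -60.5, 0, 60.5, order varies. Spring posts behind it at x -88, y +-83, 52 mm high
- jaw (a joint): Slide in m of the jaw, an upright steel plate (14 x 190 mm, z 13 to 60 mm, front face at fixture x 0 at rest): grows along fixture +x, at most 0.012. Springs return it to 0 (1 N at 0, 5 N at 8 mm). It clamps the seated spacer against the short stop at 0.008. With the lock knob at 0 an arm blocks it after about 1 mm
- push_face (a point): Middle of the rear face of the push block (steel, 40 wide along y, 36 deep, z 18 to 60 mm, on the middle of the jaw's rear): the face that looks to fixture -x, to be pushed along +x. 39 mm above the bench, 50 mm behind the jaw's front face; free room behind it. Axes as the fixture's; moves with the jaw
- lock (a joint): Angle of the lock knob in rad: 0 locked, grows clockwise seen from above, 1.3 is its end stop. A sprung plunger resists from 0.12 on with up to 0.14 N m, its top is passed at 0.5; beyond it the knob snaps on by itself to about 0.85 and stays (free from 0.75)
- lock_grip (a point): Centre of the knob's black bar handle, on its vertical axis, 70 mm above the bench, at fixture x 45, y -150 mm. The bar is 46 long, 14 thick, 32 mm high (54 to 86 mm above the bench); at angle 0 it lies along the fixture's x. The point turns with the knob, its x along the bar
- spacer_mid (a point): Centre of the loose steel spacer, half-way up its 88 mm, standing upright. Lower block 22 thick (own x) x 36 wide (y) x 52 mm high; above it a flat upright grip 14 thick (x) x 30 wide (y) x 36 mm high, 8 to 44 mm above this point. About 0.4 kg. Seated in the gap it stands on the base plate and this point is 56 mm above the bench
- stop_short: The shortest of three fixed steel stop blocks on the fixture, 40 deep (x) x 60 wide (y) x 45 mm high. Origin on the base plate's top (12 mm above the bench) at the middle of its back edge; x and y as the fixture's, so its face looks to -x at x -40 mm. It leaves a gap of 30 mm to the jaw at rest: the only one wide enough for the spacer
- stop_mid: The same, 53 deep: its face is at x -53 mm and leaves a gap of 17 mm, too narrow
- stop_long: The same, 58 deep: its face is at x -58 mm and leaves a gap of 12 mm, too narrow
- spacer: The spacer itself (see point spacer_mid), origin at the centre of its underside
- thick_gauge: Bystander: loose thick steel gauge block 42 x 46 x 45 mm with a round stem 16 mm across on top, 73 mm high in all. Origin under its centre. Too thick for every gap. It and the spacer stand to the left of the fixture, either one nearer
- coupling: Bystander: loose round hose fitting, 32 mm across, 50 mm high. Origin under its centre
- die_ring: Bystander: loose dark steel ring 90 mm across, 40 mm high. Origin under its centre
- wrench: Bystander: loose open wrench, 190 mm long, lying flat along its x
- wedge: Bystander: loose stepped steel wedge 70 x 26 x 18 mm. Origin under its centre
Things that resemble listed ones, but are neither listed nor needed, are in the scene too. What is shaped like the spacer but red or turquoise is not meant.

How it is judged:
By the outcome, as a careful person would: the job done as asked, in the order asked, and still so for the second after the job is handed in, while the arm keeps its last pose, push and grip.
It also fails if it takes over 72 s, if anything falls off the work surface, if the arm or the gripper's body presses on something with over 40 N, if the wrist force passes 120 N, or if a joint passes its speed limit or range.

### The arm

A 6-joint arm with a two-finger parallel gripper is mounted at the origin on the work surface. World frame = base frame: x ahead of the robot, y to its left, z up, the work surface at z = 0. Lengths are in m, angles in degrees, forces in N, time in s.
With the tool pointing down it reaches from about 0.3 to 0.875 m from the base axis. Payload 6.4 kg.
Tool frame: the origin (TCP) lies midway between the tips of the shut fingers; the grasp point (between the pads) lies 19 mm behind it (bot.grip_depth is the distance from the TCP to the grasp point, in m); x points along the fingers, z is the direction in which the jaws open and shut, and the axes are right-handed (so a half turn about x gives the same grasp; the last joint's range is limited). The gripper opens to 85 mm and grips with 20 to 120 N. Pads are 22 mm wide; open, the fingers measure 114 mm over their backs; the gripper's body (76 mm by 85 mm) begins 54 mm behind the grasp point. The pads swing forward as they close: fully open they stand 13 mm farther back than shut.
Start: joints at [62.321, 10.359, 92.074, -0, 77.567, -11.82], TCP at [0.157, 0.553, 0.208] pointing down, gripper open.
Joint ranges: [-171.53, 171.53], [-51.25, 118.39], [17.06, 147.69], [-65.23, 245.23], [0, 150.52], [-178.68, 178.68]. Speed limits (degrees/s): [147.25, 147.25, 172.46, 180, 180, 180].

### API

Orientations are given as [roll, pitch, yaw] about the fixed x, y, z axes, in that order (R = Rz(yaw) Ry(pitch) Rx(roll)).
In Python, from bench import bot gives the robot as it stands.
- The arm moves only by the shell command python3 -m handwheel 'ROWS' [FORCE]. ROWS is JSON, a list of rows, each a list of 7 numbers: the shift along the world's x, y, z in cm, then the turn, a rotation vector about the world's x, y, z in rad, then the closure, from -1 (fully open) to 1 (shut). In form: [[x, y, z, rx, ry, rz, fingers], ...]. A call has 1 to 5 rows; each row shifts and turns the pose as measured when the row begins; what a row does not reach is not made up. A row lasts 1/12 s, in which the tool goes at most 41.7 mm and 7.16 degrees, less where a joint would pass 70% of its speed; a pose out of reach is approached as far as the arm can. A call is refused whole if a number of a shift passes 4.17 or a number of a turn 0.125, either way. A call with a gripper value outside its range is refused whole. The fingers move at their own pace and stop on an object; FORCE is the grip in N (left out, the last holds). Time passes only in rows, so rows that do not move let the fingers close. It gives the time, the measured TCP pose, the force and the opening at its end, in the units of the state.
- bot.get_state(): the state, without advancing time (a new reading comes with each control period).
- bot.grab_frame(name): name is "scene" or "top" or "wrist"; returns (picture, depth): 420x560x3 uint8, red, green, blue; 420x560 float32, m along the optical axis (not along the pixel's ray), 0 where there is no reading.
- bot.get_calibration(name): a dict with "vertical_fov" (degrees; the focal length in pixels is half the picture's height over the tangent of half this angle, whatever the lens; pixels are square), "cx", "cy" (the principal point, pixels), "origin" and "rotation" of the camera in the world; the wrist camera has in their place "tool_from_camera" (4x4, takes a point from camera to tool coordinates, whose origin is the TCP and whose axes are the tool frame's). Camera axes: x right, y down, z forward; pixel columns grow to the right and rows downward; lengths in m; the calibration is good to about 2 mm. A picture is of the moment at which its call begins: read the wrist's pose just before it. get_calibration takes no time and is no camera call.
- bot.job_done(): hands the job in, once; it reports no verdict.
Trained networks look in the newest picture that a camera, given by its name, has taken for a name from the list of things; names that differ only in an ending like _2 or _b are one class to them, and where a whole thing is asked for, a point or a joint stands for the part that bears it (a point fixed in the world has none). Each returns a list of dicts, best first, with "confidence" (0 to 1); they miss things now and then, are a little off and sometimes report something else, mostly with a low value. They report only what shows in the picture. A call takes as long as a camera call. They do not tell look-alikes from the thing itself.
- bot.look_for(camera, thing): "box" ([left, top, right, bottom] in pixels, round what is visible of it).
- bot.regions_of(camera, thing): "region" (420x560 bool, what is visible of it) and "box" ([left, top, right, bottom] in pixels, round what is visible of it).
- bot.mark_of(camera, thing): "centre" ([row, column] in pixels: a listed point, or the origin of a listed thing).
The state is a dict: "clock": time; "joint_positions": joint angles; "joint_velocities": joint speeds; "effort": joint torques, N m; "eef_pos": TCP position; "tcp_rot": TCP orientation; "contact_force": force on the tool from outside, world axes, zero at the start; "ft_torque": the same for the moment, N m; "opening": opening from 0.0 (shut) to 1.0 (fully open).
Only numpy, scipy, OpenCV 4.12 (cv2) and the standard library are available. Lean on these libraries where they do the work, as an engineer would, in place of code of your own. Each camera call takes 0.05 s, during which the arm holds its last target. There are 200 camera calls.

## Working session

There is one attempt and no reset: what is moved stays moved. The work goes in short steps, Python scripts to look and compute and a shell command to move; the robot and the scene stay as the last step left them, time stands still between calls to the robot, and variables do not carry over. Pictures are saved under pics/ and viewed, about 8 in all and at most 12, crops included, and the job is handed in when it is done.

```bash
mkdir -p pics; ls; cat > h.py <<'E'
import numpy as np, cv2
from bench import bot
from scipy.spatial.transform import Rotation as R
def cam(name, st=None):
    c=bot.get_calibration(name)
    f=210/np.tan(np.radians(c["vertical_fov"])/2)
    if "origin" in c: return f,c["cx"],c["cy"],np.array(c["rotation"]),np.array(c["origin"])
    st=st or bot.get_state()
    T=np.array(c["tool_from_camera"]); Rt=R.from_euler('xyz',st["tcp_rot"],degrees=True).as_matrix()
    return f,c["cx"],c["cy"],Rt@T[:3,:3],Rt@T[:3,3]+np.array(st["eef_pos"])
def ray(C,u,v,z):  # intersect pixel ray with height z
    f,cx,cy,Rm,o=C; d=Rm@np.array([(u-cx)/f,(v-cy)/f,1]); return o+d*(z-o[2])/d[2]
def cloud(C,dep):
    f,cx,cy,Rm,o=C; v,u=np.mgrid[:420,:560]
    P=np.stack([(u-cx)/f*dep,(v-cy)/f*dep,dep],-1)@Rm.T+o
    P[dep==0]=np.nan; return P
def save(n,p): cv2.imwrite("pics/"+n,cv2.cvtColor(p,cv2.COLOR_RGB2BGR))
E
python3 - <<'E'
from h import *
st=bot.get_state();print(st)
p,d=bot.grab_frame("top"); 
C=cam("top");print(C)
np.savez("top.npz",p=p,d=d)
save("top.png",p)
zs={"lock_grip":.07,"push_face":.039,"spacer_mid":.056,"fixture":0,"stop_short":.012,"stop_mid":.012,"stop_long":.012,"spacer":0,"thick_gauge":0}
for t,z in zs.items():
    for m in bot.mark_of("top",t)[:3]:
        v,u=m["centre"]; print(t,round(m["confidence"],2),(round(u),round(v)),ray(C,u,v,z).round(4))
p,d=bot.grab_frame("scene");save("scene.png",p)
E
```

```text
pics
{'clock': 0.0, 'joint_positions': array([ 6.23176783e+01,  1.04000149e+01,  9.21332715e+01,  2.85082040e-03,
        7.75662030e+01, -1.18187368e+01]), 'joint_velocities': array([-0.00230601,  0.10460853,  0.09253423, -0.07325499, -0.06156903,
        0.07701888]), 'effort': array([-1.33569578e-03, -4.44884634e+01, -3.51330221e+01, -3.37648898e-04,
        9.01430467e-03,  3.50908316e-06]), 'eef_pos': array([0.15684748, 0.55257872, 0.20738899]), 'tcp_rot': array([ 166.57902273,   89.90047158, -119.28517845]), 'contact_force': array([-0.12273497,  0.12219511, -0.36332888]), 'ft_torque': array([0.03325172, 0.06968102, 0.01610311]), 'opening': 0.994146662965088}
(np.float64(426.60784422979737), 280.30959138791377, 213.38016027779753, array([-168.04587813,   -0.19519379,  -89.74264197]), array([0.30122317, 0.00772021, 0.96917646]))Traceback (most recent call last):
  File "<stdin>", line 10, in <module>
  File "h.py", line 12, in ray
    f,cx,cy,Rm,o=C; d=Rm@np.array([(u-cx)/f,(v-cy)/f,1]); return o+d*(z-o[2])/d[2]
                                                                              ~^^^
IndexError: invalid index to scalar variable.
```

View pics/top.png

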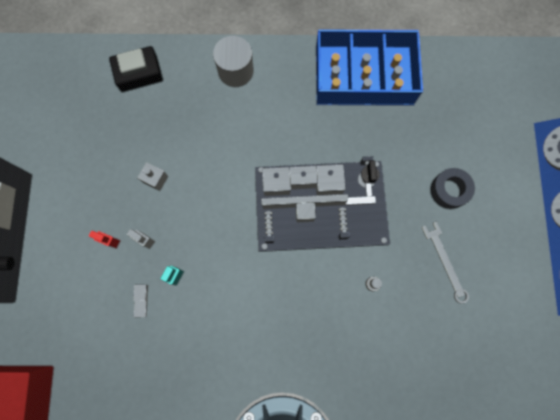

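Top view: the fixture is centred near (320,205), with the knob at (369,170) and the jaw at y≈200. The grey spacer is at (140,238), the red and turquoise look-alikes are at (103,238) and (171,274), and the gauge is at (151,175). The camera rotation is given as Euler angles, so I need to fix the helper.

```bash
sed -i 's/np.array(c\["rotation"\])/R.from_euler("xyz",c["rotation"],degrees=True).as_matrix()/' h.py
python3 - <<'E'
from h import *
p,d=bot.grab_frame("top"); 
C=cam("top");np.savez("top.npz",p=p,d=d)
zs={"lock_grip":.07,"push_face":.039,"spacer_mid":.044,"fixture":0,"stop_short":.012,"stop_mid":.012,"stop_long":.012,"spacer":0,"thick_gauge":0}
for t,z in zs.items():
    for m in bot.mark_of("top",t)[:4]:
        v,u=m["centre"]; print(t,round(m["confidence"],2),(round(u),round(v)),ray(C,u,v,z).round(4))
P=cloud(C,d)
for (u,v) in [(140,238),(276,178),(303,176),(330,178),(320,230),(200,330)]: print(u,v,P[v,u].round(4))
# jaw top: points with z~.06 
Z=P[...,2]; m=np.zeros(Z.shape,bool); m[192:212,255:385]=1; m&=(abs(Z-.06)<.006)
q=P[m][:,:2]; print(m.sum(), q.mean(0)); 
np.savez("topP.npz",P=P)
x=cv2.resize(p[140:260,80:400],None,fx=2.5,fy=2.5,interpolation=cv2.INTER_CUBIC);save("topc.png",x)
E
```

```text
lock_grip 0.67 (370, 171) [ 0.588 -0.192  0.07 ]
push_face 0.68 (303, 219) [ 0.4861 -0.046   0.039 ]
push_face 0.44 (447, 187) [ 0.5614 -0.3717  0.039 ]
push_face 0.31 (302, 200) [ 0.5287 -0.0422  0.039 ]
spacer_mid 0.71 (323, 172) [ 0.5922 -0.0914  0.044 ]
spacer_mid 0.63 (106, 238) [0.4399 0.3857 0.044 ]
spacer_mid 0.61 (172, 276) [0.3584 0.2366 0.044 ]
spacer_mid 0.58 (138, 236) [0.4451 0.3173 0.044 ]
fixture 0.86 (300, 200) [ 0.5374 -0.041   0.    ]
stop_short 0.68 (300, 169) [ 0.6105 -0.0392  0.012 ]
stop_mid 0.68 (278, 176) [0.5927 0.0123 0.012 ]
stop_long 0.95 (328, 174) [ 0.5996 -0.1051  0.012 ]
spacer 0.86 (174, 276) [0.3605 0.2432 0.    ]
spacer 0.74 (148, 242) [0.4375 0.3076 0.    ]
thick_gauge 0.81 (154, 178) [0.5908 0.3028 0.    ]
140 238 [0.434 0.298 0.087]
276 178 [0.5748 0.0154 0.0569]
303 176 [ 0.5786 -0.0445  0.0607]
330 178 [ 0.5761 -0.105   0.0548]
320 230 [ 0.4656 -0.085   0.0129]
200 330 [0.2441 0.1801 0.0013]
721 [ 0.52145456 -0.04850774]
```

View pics/topc.png

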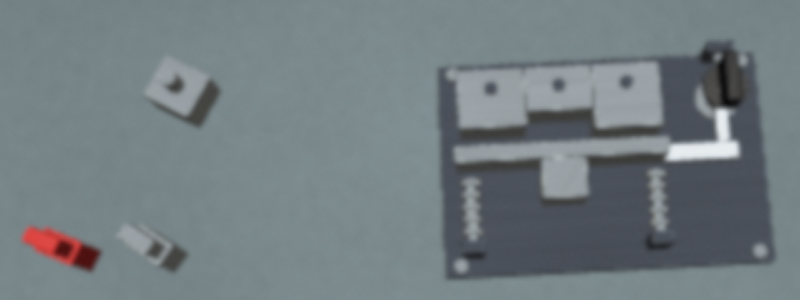

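```bash
python3 - <<'E'
from h import *
P=np.load("topP.npz")["P"]; Z=P[...,2]
m=np.zeros(Z.shape,bool); m[190:215,255:350]=1; m&=(abs(Z-.06)<.006)
q=P[m][:,:2]; q=q[q[:,0]>.515]
c=q.mean(0); w,V=np.linalg.eigh(np.cov((q-c).T)); print(c,V[:,1], q.min(0),q.max(0))
# base plate top by colour/height
m=np.zeros(Z.shape,bool); m[140:270,240:410]=1; m&=(Z>.006)
cn=P[m][:,:2].astype(np.float32); print(cv2.minAreaRect(cn))
# knob
m=np.zeros(Z.shape,bool); m[150:190,355:385]=1; m&=(Z>.07)
print(m.sum(),P[m].mean(0), cv2.minAreaRect(P[m][:,:2].astype(np.float32)))
m=np.zeros(Z.shape,bool); m[225:252,120:165]=1; m&=(Z>.075)
print(m.sum(),P[m].mean(0), cv2.minAreaRect(P[m][:,:2].astype(np.float32)))
st=bot.get_state();print(R.from_euler('xyz',st["tcp_rot"],degrees=True).as_matrix().round(3))
E
```

```text
[ 0.52647002 -0.04759501] [-0.03521572  0.99937973] [ 0.51503616 -0.1434251 ] [0.54863288 0.04582602]
((0.5453422665596008, -0.08744944632053375), (0.24100296199321747, 0.30051755905151367), 3.286327600479126)
158 [ 0.58464682 -0.19371858  0.08389774] ((0.585582435131073, -0.1948522925376892), (0.045999348163604736, 0.014532357454299927), 4.5241522789001465)
110 [0.43957752 0.30960615 0.08673512] ((0.4404478073120117, 0.3112597167491913), (0.02994721382856369, 0.013750002719461918), 57.59273910522461)
[[ 0.    -0.962  0.273]
 [-0.     0.273  0.962]
 [-1.    -0.    -0.   ]]
```

```bash
r='[2.04,-3.55,0,0,0,0,-1]'
python3 -m handwheel '[[2.04,-3.55,0,0,0,0.08,-1],[2.04,-3.55,0,0,0,0.08,-1],[2.04,-3.55,0,0,0,0.08,-1],[2.04,-3.55,0,0,0,0.08,-1],[2.04,-3.55,0,0,0,0,-1]]'
python3 -m handwheel '[[2.04,-3.55,0,0,0,0,-1],[2.04,-3.55,0,0,0,0,-1],[2.04,-3.55,0,0,0,0,-1],[2.04,-3.55,0,0,0,0,-1],[2.04,-3.55,0,0,0,0,-1]]'
python3 -m handwheel '[[2.04,-3.55,0,0,0,0,-1],[2.04,-3.55,0,0,0,0,-1],[2.04,-3.55,0,0,0,0,-1],[2.04,-3.55,0,0,0,0,-1],[2.04,-3.55,0,0,0,0,-1]]'
python3 -m handwheel '[[2.04,-3.55,0,0,0,0,-1],[2.04,-3.55,0,0,0,0,-1],[2.04,-3.55,0,0,0,0,-1],[2.04,-3.55,0,0,0,0,-1],[0,0,0,0,0,0,-1]]'
python3 - <<'E'
from h import *
st=bot.get_state();print(st["eef_pos"],R.from_euler('xyz',st["tcp_rot"],degrees=True).as_matrix().round(3)[:,2],st["joint_positions"].round(1))
p,d=bot.grab_frame("wrist");C=cam("wrist",st);save("w1.png",p);P=cloud(C,d);np.savez("w1.npz",P=P)
for t,z in {"lock_grip":.07,"push_face":.039,"stop_short":.012}.items():
    for m in bot.mark_of("wrist",t)[:3]:
        v,u=m["centre"]; print(t,round(m["confidence"],2),(round(u),round(v)),ray(C,u,v,z).round(4))
E
```

```text
clock: 1.02
eef_pos: [0.2571, 0.3754, 0.2074]
tcp_rot: [24.8, 89.9, 118.8]
contact_force: [0.3, 0.7, -0.5]
opening: 1.002
clock: 1.43
eef_pos: [0.3594, 0.1935, 0.2088]
tcp_rot: [-48.8, 89.7, 45.5]
contact_force: [1.0, 1.2, 0.4]
opening: 0.996
clock: 1.85
eef_pos: [0.4617, 0.0115, 0.2111]
tcp_rot: [-73.2, 89.3, 21.0]
contact_force: [1.0, -0.0, 0.1]
opening: 0.999
clock: 2.27
eef_pos: [0.5455, -0.1403, 0.2117]
tcp_rot: [-90.6, 89.1, 3.2]
contact_force: [-0.9, -0.4, -0.1]
opening: 1.0
[ 0.54545491 -0.14028303  0.21167219] [-0.067  0.998 -0.   ] [ -26.8    8.1   94.3    0.4   76.9 -120.7]
lock_grip 0.31 (364, 236) [ 0.5835 -0.0645  0.07  ]
push_face 0.98 (389, 118) [ 0.4816 -0.0493  0.039 ]
stop_short 0.85 (367, 236) [ 0.6025 -0.0464  0.012 ]
stop_short 0.67 (38, 175) [ 0.5611 -0.3836  0.012 ]
stop_short 0.16 (214, 235) [ 0.6128 -0.207   0.012 ]
```

View pics/w1.png

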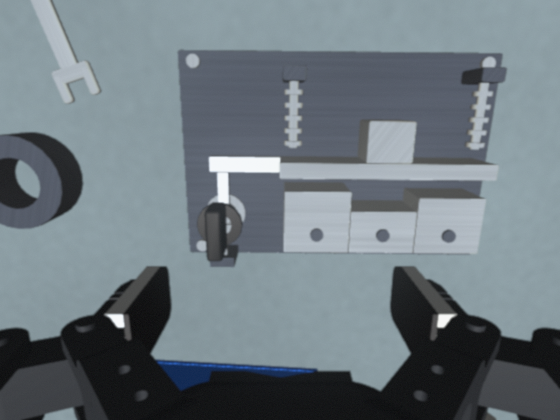

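Wrist view: the knob bar is at (216,232), the jaw runs along row 170, the push block is at (391,142), and the short stop is the middle one at (382,225). I'll measure these from depth.

```bash
python3 - <<'E'
from h import *
P=np.load("w1.npz")["P"]; Z=P[...,2]
def reg(u0,v0,u1,v1,z0,z1):
    m=np.zeros(Z.shape,bool); m[v0:v1,u0:u1]=1; m&=(Z>z0)&(Z<z1); q=P[m]
    (c,s,a)=cv2.minAreaRect(q[:,:2].astype(np.float32)); print(m.sum(),q.mean(0).round(4),np.round(c,4),np.round(s,4),round(a,2))
reg(195,195,235,268,.078,.095)  #knob top
reg(282,155,500,185,.055,.066)  #jaw top
reg(360,115,418,160,.055,.066)
reg(350,205,416,255,.052,.062); reg(283,180,349,255,.052,.062);reg(405,180,490,255,.052,.062)
reg(170,45,510,260,.006,.018)
reg(195,240,240,268,.05,.095)
E
```

```text
904 [ 0.5848 -0.1946  0.0852] [ 0.586  -0.1953] [0.0452 0.0142] 3.55
3939 [ 0.5245 -0.0484  0.0599] [ 0.5223 -0.0478] [0.0218 0.1875] 3.28
1856 [ 0.4992 -0.0511  0.06  ] [ 0.4995 -0.0505] [0.0321 0.0406] 3.92
2797 [ 0.5818 -0.0453  0.0571] [ 0.5799 -0.0447] [0.0459 0.063 ] 4.25
3949 [ 0.5763 -0.1069  0.0571] [ 0.5775 -0.1059] [0.0587 0.0604] 3.64
4146 [0.5721 0.0104 0.0571] [0.5655 0.0087] [0.0704 0.0722] 4.97
36535 [ 0.4938 -0.1096  0.0122] [ 0.5253 -0.0887] [0.2001 0.3005] 3.29
425 [ 0.5991 -0.1927  0.0818] [ 0.5994 -0.1931] [0.0234 0.0217] 57.72
```

```bash
python3 -m handwheel '[[2.05,-2.8,0,0,0,0,-1],[2.05,-2.8,0,0,0,0,-1],[0,0,-3,0,0,0,-1],[0,0,-3,0,0,0,-1],[0,0,0,0,0,0,-1]]'
python3 -c "
from h import *
st=bot.get_state();print(st['eef_pos'],R.from_euler('xyz',st['tcp_rot'],degrees=True).as_matrix().round(3))"
```

```text
clock: 2.88
eef_pos: [0.5846, -0.1823, 0.1543]
tcp_rot: [-85.4, 88.9, 9.3]
contact_force: [-0.9, 1.5, -0.9]
opening: 0.997
[ 0.58463099 -0.18229738  0.15434867] [[ 0.018 -0.996 -0.082]
 [ 0.003 -0.082  0.997]
 [-1.    -0.019  0.001]]
```

```bash
python3 -m handwheel '[[0.15,-1.3,-2,0,0.018,-0.02,-1],[0,0,-2,0,0,0,-1],[0,0,0,0,0,0,-1]]'
python3 -m handwheel '[[0,-0.2,-2,0,0,0,-1],[0,0,-2,0,0,0,-1],[0,0,0,0,0,0,-1]]'
python3 -c "
from h import *
st=bot.get_state();print(st['eef_pos'],R.from_euler('xyz',st['tcp_rot'],degrees=True).as_matrix().round(3))"
```

```text
clock: 3.13
eef_pos: [0.5861, -0.1905, 0.117]
tcp_rot: [-18.1, 89.8, 75.8]
contact_force: [-0.7, 1.0, -1.1]
opening: 1.001
clock: 3.38
eef_pos: [0.5881, -0.1894, 0.083]
tcp_rot: [-87.0, 89.7, 7.2]
contact_force: [-0.1, 0.8, -0.1]
opening: 1.004
[ 0.58809089 -0.18943152  0.08298097] [[ 0.006 -0.997 -0.073]
 [ 0.001 -0.073  0.997]
 [-1.    -0.006  0.   ]]
```

```bash
python3 -m handwheel '[[-0.2,-0.6,-1.5,0,0,-0.01,-1],[-0.1,-0.3,-1.0,0,0,0,-1],[0,0,0,0,0,0,-1]]' 40
python3 -m handwheel '[[0,0,0,0,0,0,1],[0,0,0,0,0,0,1],[0,0,0,0,0,0,1],[0,0,0,0,0,0,1],[0,0,0,0,0,0,1]]' 40
```

```text
clock: 3.63
eef_pos: [0.5878, -0.1968, 0.0646]
tcp_rot: [-103.7, 89.3, -9.9]
contact_force: [0.0, 0.2, 0.4]
opening: 1.001
clock: 4.05
eef_pos: [0.5909, -0.1968, 0.0714]
tcp_rot: [-109.9, 88.9, -16.0]
contact_force: [-0.2, -0.7, 0.4]
opening: 0.302
```

```bash
python3 -m handwheel '[[-0.4,0.1,-1.0,0,0,0,0],[0,0,0,0,0,0,0]]' 40
python3 -m handwheel '[[0,0,0,0,0,0,0]]' 40
python3 -c "
from h import *
st=bot.get_state();print(st['eef_pos'],R.from_euler('xyz',st['tcp_rot'],degrees=True).as_matrix().round(3))"
```

```text
clock: 4.22
eef_pos: [0.5873, -0.196, 0.0617]
tcp_rot: [-111.2, 88.8, -17.2]
contact_force: [-1.7, -0.1, -1.3]
opening: 0.501
clock: 4.3
eef_pos: [0.5871, -0.196, 0.0615]
tcp_rot: [-111.1, 88.8, -17.1]
contact_force: [0.1, -0.3, 0.8]
opening: 0.501
[ 0.58714614 -0.196013    0.06147024] [[ 0.02  -0.997 -0.069]
 [-0.006 -0.069  0.998]
 [-1.    -0.019 -0.007]]
```

```bash
python3 -m handwheel '[[-0.1,0,-0.3,0,0.018,0,1],[0,0,-0.1,0,0,0,1],[0,0,-0.1,0,0,0,1],[0,0,0,0,0,0,1],[0,0,0,0,0,0,1]]' 40
python3 -c "
from h import *
st=bot.get_state();print(st['eef_pos'],R.from_euler('xyz',st['tcp_rot'],degrees=True).as_matrix().round(3),st['ft_torque'])"
```

```text
clock: 4.72
eef_pos: [0.5853, -0.1944, 0.0564]
tcp_rot: [127.6, 89.7, -138.4]
contact_force: [-0.3, -1.1, 0.4]
opening: 0.146
[ 0.58525737 -0.19438338  0.05644005] [[-0.003 -0.998 -0.069]
 [-0.003 -0.069  0.998]
 [-1.     0.003 -0.003]] [-0.22973053  0.14769896 -0.08452047]
```

```bash
python3 -m handwheel '[[0,0,0,0,0,-0.1,1],[0,0,0,0,0,-0.1,1],[0,0,0,0,0,-0.1,1],[0,0,0,0,0,-0.1,1],[0,0,0,0,0,-0.1,1]]' 60
python3 -c "
from h import *
st=bot.get_state();print(st['eef_pos'],R.from_euler('xyz',st['tcp_rot'],degrees=True).as_matrix().round(3),st['ft_torque'])"
```

```text
clock: 5.13
eef_pos: [0.5853, -0.1936, 0.0565]
tcp_rot: [108.8, 89.7, 173.1]
contact_force: [-0.2, 1.0, 2.4]
opening: 0.134
[ 0.58525113 -0.19360501  0.05653578] [[-0.005 -0.901  0.434]
 [ 0.001  0.434  0.901]
 [-1.     0.005 -0.002]] [0.09180081 0.15234556 0.00676952]
```

```bash
python3 -m handwheel '[[0,0,0,0,0,-0.1,1],[0,0,0,0,0,-0.1,1],[0,0,0,0,0,-0.1,1],[0,0,0,0,0,-0.1,1],[0,0,0,0,0,0,1]]' 60
python3 -c "
from h import *
st=bot.get_state();print(st['eef_pos'],R.from_euler('xyz',st['tcp_rot'],degrees=True).as_matrix().round(3),st['ft_torque'])"
```

```text
clock: 5.55
eef_pos: [0.5858, -0.193, 0.0565]
tcp_rot: [98.7, 89.7, 138.6]
contact_force: [-1.2, 0.2, 2.5]
opening: 0.136
[ 0.58577463 -0.19299002  0.05652742] [[-0.004 -0.642  0.767]
 [ 0.004  0.767  0.642]
 [-1.     0.006 -0.001]] [-0.04384101  0.2201233  -0.02878936]
```

```bash
python3 -m handwheel '[[0,0,0,0,0,0,-1],[0,0,0,0,0,0,-1],[0,0,0,0,0,0,-1],[0,0,0,0,0,0,-1],[0,0,2,0,0,0,-1]]' 
python3 -m handwheel '[[0,0,4,0,0,0,-1],[0,0,4,0,0,0,-1],[-1,2,4,0,0,0,-1],[-1,2,2,0,0,0,-1],[0,0,0,0,0,0,-1]]' 
python3 - <<'E'
from h import *
st=bot.get_state();print(st["eef_pos"],R.from_euler('xyz',st["tcp_rot"],degrees=True).as_matrix().round(3)[:,2],st["joint_positions"].round(1))
p,d=bot.grab_frame("wrist");C=cam("wrist",st);save("w2.png",p);P=cloud(C,d);np.savez("w2.npz",P=P)
Z=P[...,2]; m=(Z>.078)&(Z<.095)&(np.hypot(P[...,0]-.586,P[...,1]+.195)<.04)
print(m.sum()); 
if m.sum()>20: print(cv2.minAreaRect(P[m][:,:2].astype(np.float32)))
E
```

```text
clock: 5.97
eef_pos: [0.5829, -0.1917, 0.0718]
tcp_rot: [105.6, 89.2, 146.2]
contact_force: [-1.2, 0.4, -0.1]
opening: 0.838
clock: 6.38
eef_pos: [0.5625, -0.1532, 0.2144]
tcp_rot: [103.1, 89.2, 143.8]
contact_force: [0.4, 0.9, -0.2]
opening: 1.001
[ 0.56246279 -0.1531893   0.21441119] [ 0.758  0.653 -0.003] [-27.   11.6  89.9   0.1  79.3 -67.7]
823
((0.586675763130188, -0.19472748041152954), (0.013009428977966309, 0.045539312064647675), 40.75906753540039)
```

View pics/w2.png

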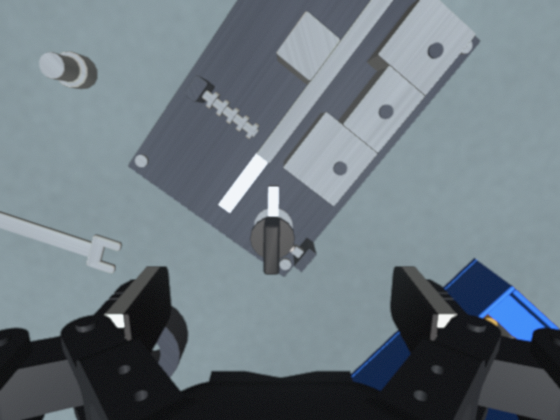

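Wrist view: the bar at (272,245) now lies about 53° (0.92 rad) clockwise from where it started, and its arm is clear of the white jaw bar. Next is the spacer.

```bash
python3 -m handwheel '[[-1,3.85,0,0,0,-0.11,-1],[-1,3.85,0,0,0,-0.11,-1],[-1,3.85,0,0,0,-0.11,-1],[-1,3.85,0,0,0,-0.11,-1],[-1,3.85,0,0,0,-0.11,-1]]' 
python3 -m handwheel '[[-1,3.85,0,0,0,-0.11,-1],[-1,3.85,0,0,0,-0.11,-1],[-1,3.85,0,0,0,-0.11,-1],[-1,3.85,0,0,0,-0.11,-1],[-1,3.85,0,0,0,-0.11,-1]]' 
python3 -m handwheel '[[-1,2,0,0,0,-0.11,-1],[-0.5,1,0,0,0,-0.11,-1],[0,0,0,0,0,0,-1]]' 
python3 - <<'E'
from h import *
st=bot.get_state();M=R.from_euler('xyz',st["tcp_rot"],degrees=True).as_matrix();print(st["eef_pos"],M.round(3),np.degrees(np.arctan2(M[1,2],M[0,2])),st["joint_positions"].round(1))
p,d=bot.grab_frame("wrist");C=cam("wrist",st);save("w3.png",p);P=cloud(C,d);np.savez("w3.npz",P=P)
Z=P[...,2]; m=(Z>.078)&(Z<.095)&(np.hypot(P[...,0]-.44,P[...,1]-.311)<.035)
print(m.sum()); 
if m.sum()>20: print(cv2.minAreaRect(P[m][:,:2].astype(np.float32)),P[m].mean(0))
E
```

```text
clock: 6.85
eef_pos: [0.5119, 0.0331, 0.2073]
tcp_rot: [131.0, 89.3, 138.7]
contact_force: [0.2, 0.5, 0.6]
opening: 0.995
clock: 7.27
eef_pos: [0.4604, 0.2199, 0.1994]
tcp_rot: [158.5, 89.0, 135.0]
contact_force: [-0.1, -0.1, 0.9]
opening: 1.001
clock: 7.52
eef_pos: [0.4413, 0.2562, 0.1941]
tcp_rot: [173.5, 88.7, 137.0]
contact_force: [-0.2, -0.0, 0.1]
opening: 1.003
[0.441291   0.25617219 0.19413189] [[-0.017  0.595  0.804]
 [ 0.015  0.804 -0.595]
 [-1.     0.003 -0.022]] -36.497222253263594 [ 16.    3.1 101.8   1.1  75.8  52.2]
830
((0.44083908200263977, 0.310931533575058), (0.030045432969927788, 0.01411398220807314), 57.54256820678711) [0.44154045 0.31093081 0.08758059]
```

View pics/w3.png

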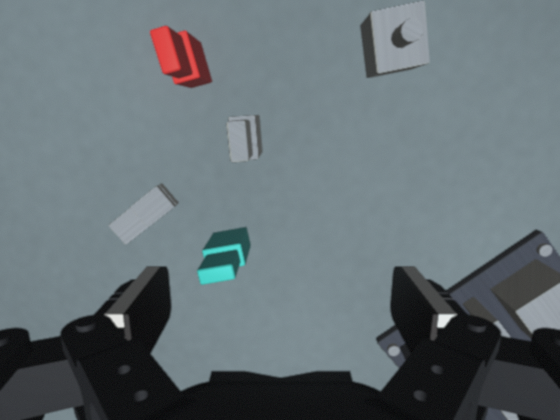

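Wrist view: the grey spacer at (240,138) is clear of red (180,55), turquoise (225,258) and the wedge (143,212).

```bash
python3 -m handwheel '[[0,2.8,0,-0.015,-0.017,0.07,-0.2],[0,2.8,0,0,0,0,-0.2],[0,0.5,-2,0,0,0,-0.2],[0,0,-1,0,0,0,-0.2],[0,0,0,0,0,0,-0.2]]' 
python3 -c "
from h import *
st=bot.get_state();M=R.from_euler('xyz',st['tcp_rot'],degrees=True).as_matrix();print(st['eef_pos'],M.round(3)[:,0],np.degrees(np.arctan2(M[1,2],M[0,2])))"
```

```text
clock: 7.98
eef_pos: [0.4459, 0.3118, 0.1591]
tcp_rot: [-71.0, 89.6, -102.1]
contact_force: [-0.3, 0.2, -0.5]
opening: 0.597
[0.4459405  0.31177682 0.159147  ] [-0.001 -0.006 -1.   ] -31.1841537886615
```

Target is (0.4408, 0.3109, 0.060).

```bash
python3 -m handwheel '[[-0.5,-0.1,-2.5,0.006,0,-0.02,-0.2],[0,0,-2,0,0,0,-0.2],[0,0,0,0,0,0,-0.2]]' 
python3 -c "
from h import *
st=bot.get_state();M=R.from_euler('xyz',st['tcp_rot'],degrees=True).as_matrix();print(st['eef_pos'],M.round(3)[:,0],np.degrees(np.arctan2(M[1,2],M[0,2])))"
```

```text
clock: 8.23
eef_pos: [0.4432, 0.3066, 0.1128]
tcp_rot: [-99.9, 89.9, -132.2]
contact_force: [-0.8, -0.1, 0.2]
opening: 0.598
[0.44315483 0.3066062  0.11282419] [-0.001 -0.001 -1.   ] -32.24469708102412
```

```bash
python3 -m handwheel '[[-0.2,0.4,-2,0,0,0,-0.2],[-0.1,0.1,-2,0,0,0,-0.2],[0,0,0,0,0,0,-0.2]]' 
python3 -c "
from h import *
st=bot.get_state();M=R.from_euler('xyz',st['tcp_rot'],degrees=True).as_matrix();print(st['eef_pos'],M.round(3)[:,0],np.degrees(np.arctan2(M[1,2],M[0,2])))"
```

```text
clock: 8.48
eef_pos: [0.443, 0.3081, 0.0741]
tcp_rot: [-57.9, 89.9, -90.1]
contact_force: [-0.8, -0.2, -0.7]
opening: 0.597
[0.44299258 0.30811895 0.07406078] [-0.    -0.002 -1.   ] -32.26226258207107
```

```bash
python3 -m handwheel '[[-0.3,0.3,-1.3,0,0,0,-0.2],[0,0,0,0,0,0,-0.2],[0,0,0,0,0,0,-0.2]]' 
python3 -m handwheel '[[0,0,0,0,0,0,1],[0,0,0,0,0,0,1],[0,0,0,0,0,0,1],[0,0,0,0,0,0,1],[0,0,0,0,0,0,1]]'  60
python3 -c "
from h import *
st=bot.get_state();M=R.from_euler('xyz',st['tcp_rot'],degrees=True).as_matrix();print(st['eef_pos'],M.round(3)[:,0],np.degrees(np.arctan2(M[1,2],M[0,2])))"
```

```text
clock: 8.73
eef_pos: [0.4431, 0.3093, 0.0647]
tcp_rot: [-13.7, 89.8, -46.0]
contact_force: [-0.7, 0.7, 0.1]
opening: 0.6
clock: 9.15
eef_pos: [0.4474, 0.3094, 0.0708]
tcp_rot: [35.4, 89.5, 3.1]
contact_force: [0.7, -0.5, -0.3]
opening: 0.001
[0.44738614 0.30942342 0.07080981] [ 0.01   0.001 -1.   ] -32.27034091639107
```

The fingers shut on nothing, so I'll take a look.

```bash
python3 - <<'E'
from h import *
st=bot.get_state();print(st["opening"])
p,d=bot.grab_frame("wrist");save("w4.png",p)
t,_=bot.grab_frame("top")
save("w4.png",np.hstack([cv2.resize(p,(420,315)),cv2.resize(t[200:305,60:200],(420,315))]))
E
```

```text
0.0006869180587087539
```

View pics/w4.png

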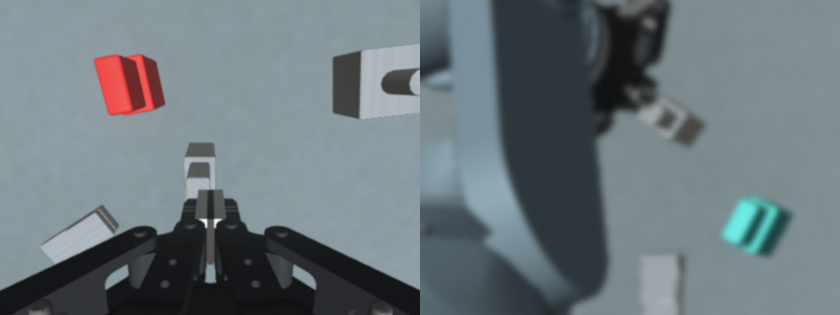

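```bash
python3 - <<'E'
from h import *
st=bot.get_state();print(st["eef_pos"],st["contact_force"])
p,d=bot.grab_frame("wrist");C=cam("wrist",st);P=cloud(C,d)
for u,v in [(268,205),(268,225),(262,235),(262,245),(280,255),(160,110),(100,320)]: print(u,v,P[v,u].round(4),p[v,u])
f,cx,cy,Rm,o=C
for z in (0,.019): # project tcp / grasp point
    q=Rm.T@(st["eef_pos"]+[0,0,z]-o); print(q[0]/q[2]*f+cx,q[1]/q[2]*f+cy)
save("w5.png",cv2.resize(p[150:350,160:400],None,fx=3,fy=3))
E
```

```text
[0.44721665 0.30941868 0.07054512] [-0.31281671 -0.41705342 -0.86219673]
268 205 [0.4512 0.326  0.0446] [87 90 88]
268 225 [0.4501 0.3231 0.0715] [85 87 86]
262 235 [0.448  0.3241 0.0852] [93 95 95]
262 245 [0.4462 0.321  0.0879] [171 180 188]
280 255 [0.4529 0.3174 0.1008] [40 44 46]
160 110 [0.4429 0.389  0.088 ] [240  89  84]
100 320 [0.3111 0.3145 0.0192] [172 181 189]
278.42744130475455 250.59394350485684
278.5248520137792 266.5033095661421
```

View pics/w5.png

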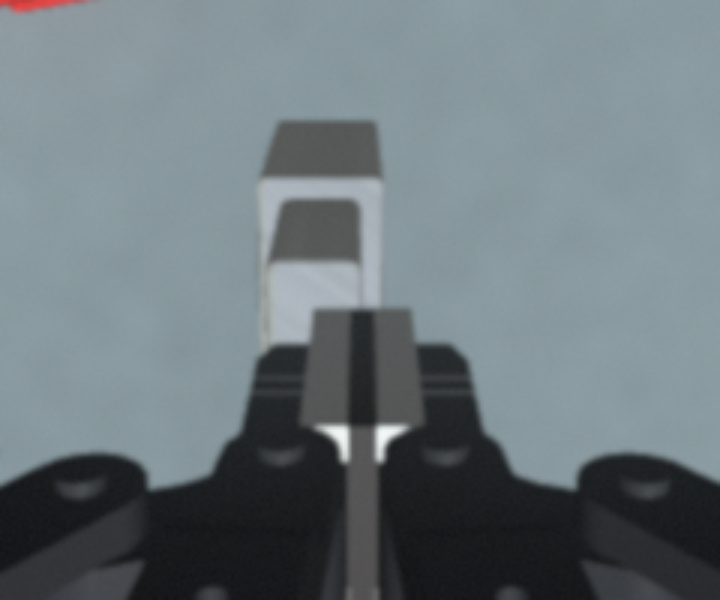

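```bash
python3 - <<'E'
from h import *
c=bot.get_calibration("wrist");T=np.array(c["tool_from_camera"]);print(T.round(4))
st=bot.get_state();p,d=bot.grab_frame("wrist");C=cam("wrist",st);f,cx,cy=C[:3]
Q=cloud((f,cx,cy,T[:3,:3],T[:3,3]),d)
for v in range(235,345,8): print(v,[ (d[v,u].round(3),*(Q[v,u]*1000).round(0).astype(int)) for u in (250,265,274,281,288,295)])
E
```

```text
[[ 5.000e-04 -2.607e-01  9.654e-01 -1.658e-01]
 [ 1.300e-03 -9.654e-01 -2.607e-01  6.470e-02]
 [ 1.000e+00  1.400e-03 -2.000e-04  9.000e-04]
 [ 0.000e+00  0.000e+00  0.000e+00  1.000e+00]]
235 [(np.float32(0.16), np.int64(-14), np.int64(13), np.int64(-12)), (np.float32(0.157), np.int64(-17), np.int64(14), np.int64(-6)), (np.float32(0.158), np.int64(-16), np.int64(13), np.int64(-2)), (np.float32(0.194), np.int64(18), np.int64(2), np.int64(1)), (np.float32(0.249), np.int64(70), np.int64(-16), np.int64(6)), (np.float32(0.249), np.int64(70), np.int64(-16), np.int64(11))]
243 [(np.float32(0.157), np.int64(-18), np.int64(10), np.int64(-12)), (np.float32(0.158), np.int64(-17), np.int64(10), np.int64(-6)), (np.float32(0.156), np.int64(-19), np.int64(11), np.int64(-2)), (np.float32(0.196), np.int64(19), np.int64(-3), np.int64(1)), (np.float32(0.251), np.int64(70), np.int64(-22), np.int64(6)), (np.float32(0.251), np.int64(71), np.int64(-22), np.int64(11))]
251 [(np.float32(0.159), np.int64(-17), np.int64(6), np.int64(-12)), (np.float32(0.159), np.int64(-17), np.int64(6), np.int64(-6)), (np.flo
[... 3771 characters left out ...]
)), (np.float32(0.089), np.int64(-88), np.int64(14), np.int64(-3)), (np.float32(0.11), np.int64(-69), np.int64(2), np.int64(-1)), (np.float32(0.12), np.int64(-61), np.int64(-4), np.int64(1)), (np.float32(0.109), np.int64(-69), np.int64(2), np.int64(3)), (np.float32(0.093), np.int64(-83), np.int64(11), np.int64(5))]
339 [(np.float32(0.082), np.int64(-94), np.int64(16), np.int64(-6)), (np.float32(0.089), np.int64(-88), np.int64(11), np.int64(-3)), (np.float32(0.11), np.int64(-70), np.int64(-1), np.int64(-1)), (np.float32(0.119), np.int64(-61), np.int64(-7), np.int64(1)), (np.float32(0.108), np.int64(-71), np.int64(0), np.int64(3)), (np.float32(0.091), np.int64(-86), np.int64(10), np.int64(5))]
```

The wrist depth puts the shut fingertips about 29 mm behind the reported TCP, at z≈0.099 and so above the spacer's top (0.088). That explains the empty grasp and means the knob was only held at its top edge. The spacer has not moved. I'll reopen, centre and go about 30 mm lower, watching the force; straddling the spacer is safe either way.

```bash
python3 -m handwheel '[[-0.2,0.05,0,0,0.01,0,-0.2],[-0.2,0.05,0,0,0,0,-0.2],[-0.1,0,0,0,0,0,-0.2],[0,0,0,0,0,0,-0.2],[0,0,0,0,0,0,-0.2]]' 
python3 -c "
from h import *
st=bot.get_state();M=R.from_euler('xyz',st['tcp_rot'],degrees=True).as_matrix();print(st['eef_pos'],M.round(3)[:,0],np.degrees(np.arctan2(M[1,2],M[0,2])))
p,d=bot.grab_frame('wrist');c=bot.get_calibration('wrist');T=np.array(c['tool_from_camera']);f=cam('wrist',st)[0]
Q=cloud((f,c['cx'],c['cy'],T[:3,:3],T[:3,3]),d)*1000
m=(abs(Q[...,1])<14)&(abs(abs(Q[...,2])-30)<15)&(Q[...,0]<-5)
for s in (-1,1):
  q=Q[m&(np.sign(Q[...,2])==s)]; q=q[q[:,0].argsort()][::-1]; print(len(q),q[:400:60].round())
"
```

```text
clock: 9.77
eef_pos: [0.4406, 0.3104, 0.0695]
tcp_rot: [-141.5, 89.8, -173.8]
contact_force: [0.9, 0.7, 0.2]
opening: 0.601
[0.4405577  0.31036171 0.06949432] [-0.004 -0.    -1.   ] -32.24441857537333
6589 [[-26. -10. -25.]
 [-29. -12. -25.]
 [-31. -11. -25.]
 [-33.  10. -28.]
 [-34.  10. -30.]
 [-35.  10. -27.]
 [-37.   9. -25.]]
5824 [[-25.  -8.  27.]
 [-30.   4.  27.]
 [-32.   0.  27.]
 [-33.  10.  28.]
 [-34.  -0.  27.]
 [-35.  10.  29.]
 [-36.   6.  40.]]
```

```bash
python3 -m handwheel '[[0,0,-2,0,0,0,-0.2],[0,0,-1.5,0,0,0,-0.2],[0,0,0,0,0,0,-0.2]]' 
python3 -c "
from h import *
st=bot.get_state();M=R.from_euler('xyz',st['tcp_rot'],degrees=True).as_matrix();print(st['eef_pos'],M.round(3)[:,0],np.degrees(np.arctan2(M[1,2],M[0,2])))"
```

```text
clock: 10.07
eef_pos: [0.442, 0.311, 0.035]
tcp_rot: [148.5, 89.9, 116.3]
contact_force: [-1.1, 0.0, 0.0]
opening: 0.6
[0.44195755 0.31104288 0.03499295] [-0.     0.001 -1.   ] -32.228879198161735
```

```bash
python3 -m handwheel '[[-0.1,0,-0.5,0,0,0,-0.2],[-0.05,0,-0.1,0,0,0,0.3],[-0.05,0,-0.1,0,0,0,0.3],[-0.05,0,-0.1,0,0,0,1],[-0.05,0,-0.1,0,0,0,1]]' 60
python3 -m handwheel '[[0,0,0,0,0,0,1],[0,0,0,0,0,0,1],[0,0,0,0,0,0,1]]' 60
python3 -c "
from h import *
st=bot.get_state();M=R.from_euler('xyz',st['tcp_rot'],degrees=True).as_matrix();print(st['eef_pos'],M.round(3)[:,0],np.degrees(np.arctan2(M[1,2],M[0,2])))"
```

```text
clock: 10.48
eef_pos: [0.4399, 0.3114, 0.0279]
tcp_rot: [79.4, 89.9, 47.2]
contact_force: [-2.4, -3.2, 8.8]
opening: 0.207
clock: 10.73
eef_pos: [0.4397, 0.3113, 0.0285]
tcp_rot: [73.1, 89.9, 40.9]
contact_force: [0.3, 0.1, -4.0]
opening: 0.2
[0.43970638 0.31131558 0.02850806] [ 0.001  0.001 -1.   ] -32.20732208332566
```

```bash
python3 -m handwheel '[[0,0,1,0,0,0,1],[0,0,2,0,0,0,1],[0,0,3,0,0,0,1],[0,0,3.5,0,0,0,1],[0,0,3.5,0,0,0,1]]' 80
python3 - <<'E'
from h import *
st=bot.get_state();M=R.from_euler('xyz',st['tcp_rot'],degrees=True).as_matrix();print(st['eef_pos'],M.round(3),np.degrees(np.arctan2(M[1,2],M[0,2])),st['opening'],st['contact_force'],st['joint_positions'].round(1))
p,d=bot.grab_frame('wrist');save("w6.png",p)
s,_=bot.grab_frame('scene');save("w6.png",np.hstack([cv2.resize(p,(400,300)),cv2.resize(s,(400,300))]))
E
```

```text
clock: 11.15
eef_pos: [0.4301, 0.3072, 0.1541]
tcp_rot: [-127.1, 88.8, -159.3]
contact_force: [0.9, 0.9, -4.2]
opening: 0.181
[0.43008832 0.3072113  0.15414174] [[-0.02   0.533  0.846]
 [-0.008  0.846 -0.533]
 [-1.    -0.017 -0.013]] -32.23213681709883 0.18090880120715994 [ 0.89631528  0.90716019 -4.23476677] [ 22.6   8.6 100.7   0.   71.9  54.8]
```

View pics/w6.png

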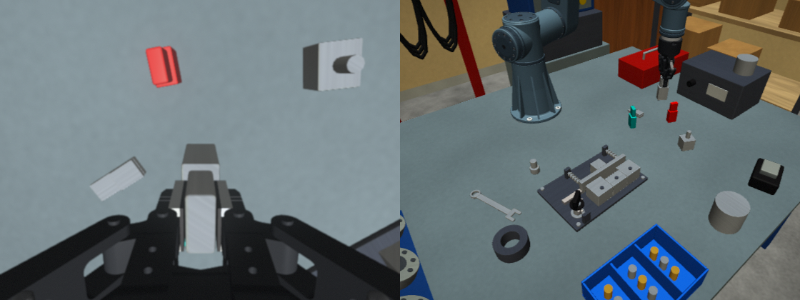

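Grasped: the wrist view shows the spacer between the pads at (200,210), and the load is 4.2 N. I'll compute the gap centre from the saved wrist clouds.

```bash
python3 - <<'E'
from h import *
for n in ("w1","w2"):
  P=np.load(n+".npz")["P"]
  # yaw from plate rectangle
  Z=P[...,2]; 
  m=(Z>.006)&(Z<.018)&(P[...,0]>.4)&(P[...,0]<.66)&(P[...,1]>-.26)&(P[...,1]<.09)
  r=cv2.minAreaRect(P[m][:,:2].astype(np.float32)); print(n,r)
  for a in (3.0,3.6):
    a=np.radians(a); ca,sa=np.cos(a),np.sin(a)
    q=(P-np.array([.533,-.0482,0])); xf=q[...,0]*ca+q[...,1]*sa; yf=-q[...,0]*sa+q[...,1]*ca
    for y0 in (-30,-15,0,15,25):
      s=abs(yf-y0/1e3)<.004
      j=xf[s&(abs(Z-.06)<.0035)&(xf<.015)&(xf>-.03)]; t=xf[s&(abs(Z-.057)<.0035)&(xf>.015)&(xf<.09)]
      if len(j)>9 and len(t)>9: print(y0,"jaw front",np.percentile(j,98).round(4),"stop face/back",np.percentile(t,[2,98]).round(4))
    s=(Z>.053)&(Z<.06)&(xf>.035)&(xf<.07)
    print("stops y",np.percentile(yf[s],[1,99]).round(4)) if s.sum() else 0
E
```

```text
w1 ((0.5252605676651001, -0.08867990970611572), (0.2000804841518402, 0.30053919553756714), 3.2949020862579346)
-30 jaw front 0.014 stop face/back [0.0168 0.0688]
-15 jaw front -0.0008 stop face/back [0.0302 0.0693]
0 jaw front -0.0003 stop face/back [0.0304 0.0694]
15 jaw front -0.0006 stop face/back [0.0302 0.0688]
25 jaw front -0.0006 stop face/back [0.03   0.0684]
stops y [-0.1657  0.0885]
-30 jaw front 0.0139 stop face/back [0.0168 0.0684]
-15 jaw front -0.0009 stop face/back [0.03   0.0693]
0 jaw front -0.0003 stop face/back [0.0304 0.0693]
15 jaw front -0.0005 stop face/back [0.0305 0.069 ]
25 jaw front -0.0003 stop face/back [0.0303 0.0688]
stops y [-0.1662  0.088 ]
w2 ((0.5259048342704773, -0.08883695304393768), (0.2007804960012436, 0.3003588318824768), 3.3373186588287354)
-30 jaw front 0.0132 stop face/back [0.0169 0.0691]
-15 jaw front -0.0004 stop face/back [0.0307 0.0694]
0 jaw front -0.0004 stop face/back [0.0307 0.0693]
15 jaw front -0.0004 stop face/back [0.0304 0.0692]
25 jaw front -0.0003 stop face/back [0.0307 0.0691]
stops y [-0.1622  0.0888]
-30 jaw front 0.0133 stop face/back [0.017  0.0688]
-15 jaw front -0.0006 stop face/back [0.0306 0.0693]
0 jaw front -0.0004 stop face/back [0.0305 0.0691]
15 jaw front -0.0003 stop face/back [0.0306 0.0693]
25 jaw front 0.0 stop face/back [0.0309 0.0692]
stops y [-0.1618  0.0882]
```

```bash
python3 -m handwheel '[[0.6,-1.5,0,0.008,-0.02,0.05,1],[1.2,-3,0,0,0,0.062,1],[1.2,-3.4,0,0,0,0.062,1],[1.2,-3.5,0,0,0,0.062,1],[1.2,-3.5,0,0,0,0.062,1]]' 80
python3 -m handwheel '[[1.2,-3.5,0,0,0,0.062,1],[1.2,-3.5,0,0,0,0.062,1],[1.2,-3.5,0,0,0,0.062,1],[1.2,-3.5,0,0,0,0.062,1],[0.5,-1.5,0,0,0,0.062,1]]' 80
python3 -m handwheel '[[0,0,0,0,0,0,1]]' 80
cat > s.py <<'E'
from h import *
st=bot.get_state();M=R.from_euler('xyz',st['tcp_rot'],degrees=True).as_matrix();print(st['eef_pos'].round(4),M.round(3)[:,0],np.degrees(np.arctan2(M[1,2],M[0,2])).round(2),st['contact_force'].round(1),st['opening'].round(3))
E
python3 s.py
```

```text
clock: 11.67
eef_pos: [0.4867, 0.1627, 0.1616]
tcp_rot: [63.3, 88.9, 49.5]
contact_force: [0.7, 0.2, -4.0]
opening: 0.181
clock: 12.08
eef_pos: [0.5384, -0.003, 0.1586]
tcp_rot: [74.5, 89.0, 79.4]
contact_force: [-0.3, -0.1, -3.8]
opening: 0.175
clock: 12.17
eef_pos: [0.5388, -0.0067, 0.1579]
tcp_rot: [76.1, 89.1, 80.9]
contact_force: [-0.4, -0.2, -4.6]
opening: 0.178Traceback (most recent call last):
  File "s.py", line 2, in <module>
    st=bot.get_state();M=R.from_euler('xyz',st['tcp_rot'],degrees=True).as_matrix();print(st['eef_pos'].round(4),M.round(3)[:,0],np.degrees(np.arctan2(M[1,2],M[0,2])).round(2),st['contact_force'].round(1),st['opening'].round(3))
                                                                                                                                                                                                             ^^^^^^^^^^^^^^^^^^^
AttributeError: 'float' object has no attribute 'round'
```

```bash
sed -i "s/st\['opening'\].round(3)/st['opening']/" s.py
python3 -m handwheel '[[0.5,-2,-1,-0.015,0.003,-0.026,1],[0.4,-2,-1,0,0,0,1],[0,-0.3,0,0,0,0,1],[0,0,0,0,0,0,1]]' 80
python3 s.py
```

```text
clock: 12.5
eef_pos: [0.5457, -0.05, 0.1348]
tcp_rot: [142.9, 89.7, 145.7]
contact_force: [0.1, -0.2, -4.0]
opening: 0.178
[ 0.5457 -0.05    0.1348] [-0.005  0.003 -1.   ] 2.84 [ 0.1 -0.2 -4. ] 0.17781401103053135
```

```bash
python3 -m handwheel '[[0.25,0.25,-2,-0.003,-0.005,0.008,1],[0.05,0.05,-1.5,0,0,0,1],[0,0,0,0,0,0,1]]' 80
python3 s.py
python3 - <<'E'
from h import *
st=bot.get_state();p,d=bot.grab_frame('wrist');save("w7.png",p);c=bot.get_calibration('wrist');T=np.array(c['tool_from_camera']);f=cam('wrist',st)[0]
Q=cloud((f,c['cx'],c['cy'],T[:3,:3],T[:3,3]),d)*1000
for lo in range(-25,40,8):
  q=Q[(Q[...,0]>lo)&(Q[...,0]<lo+8)&(abs(Q[...,1]-16)<6)&(abs(Q[...,2])<18)]
  if len(q)>5: print(lo,len(q),q[:,1].mean().round(1),np.percentile(q[:,2],[1,99]).round(1))
P=cloud(cam('wrist',st),d); a=np.radians(3.3)
q=P-np.array([.533,-.0482,0]); xf=q[...,0]*np.cos(a)+q[...,1]*np.sin(a); yf=-q[...,0]*np.sin(a)+q[...,1]*np.cos(a);Z=P[...,2]
s=(abs(yf)<.04)|(abs(yf-.03)<.02)
for y0 in (-25,-20,20,25,45,60):
  s=abs(yf-y0/1e3)<.004
  j=xf[s&(abs(Z-.06)<.003)&(abs(xf+.007)<.012)]; t=xf[s&(abs(Z-.057)<.003)&(xf>.008)&(xf<.09)]
  print(y0,len(j),len(t),np.percentile(j,[2,98]) if len(j)>9 else 0,np.percentile(t,2) if len(t)>9 else 0)
E
```

```text
clock: 12.75
eef_pos: [0.5481, -0.0439, 0.0994]
tcp_rot: [63.7, 89.9, 66.9]
contact_force: [-1.1, 0.6, -4.8]
opening: 0.181
[ 0.5481 -0.0439  0.0994] [ 0.001  0.002 -1.   ] 3.24 [-1.1  0.6 -4.8] 0.18135979160681057
-25 899 16.0 [-10.8  11. ]
-17 254 18.1 [-10.2  10.7]
-9 228 18.1 [-10.4  10.4]
-1 188 18.0 [-10.2  10.8]
7 173 18.0 [-10.3  10.6]
15 149 17.9 [-10.1  10.9]
23 76 17.9 [-10.2  10.5]
31 34 16.0 [-18.  -15.1]
39 226 15.9 [-18.   17.9]
-25 0 444 0 0.04432903865974039
-20 123 589 [-0.01887627 -0.00704584] 0.0388630466804055
20 398 914 [-0.01817     0.00022872] 0.030929831028061006
25 338 958 [-0.01316354  0.0003087 ] 0.03132981279325536
45 374 1302 [-0.0131626   0.00019657] 0.018598941294251915
60 387 1247 [-0.01306411  0.00039442] 0.018518412778923417
```

View pics/w7.png

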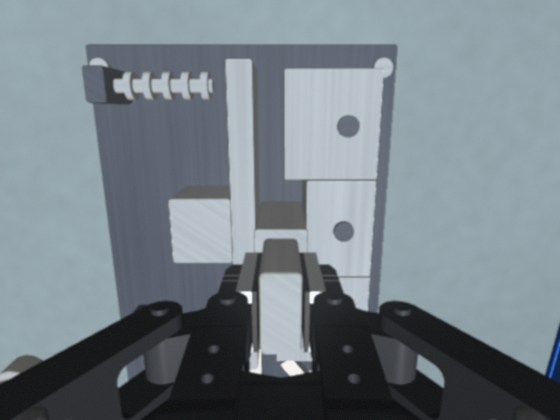

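Wrist view: the spacer hangs straight at (280,240), over the gap between the jaw (240,160) and the middle, short stop (342,230). It is centred to within 1 mm, so I'm lowering it.

```bash
python3 -m handwheel '[[0.05,-0.3,-1.2,0.0,0,0,1],[0,-0.1,-1,0,0,0,1],[0,0,0,0,0,0,1]]' 80
python3 s.py
```

```text
clock: 13.05
eef_pos: [0.5501, -0.0462, 0.0794]
tcp_rot: [8.9, 89.7, 12.3]
contact_force: [-0.9, 0.3, -3.9]
opening: 0.179
[ 0.5501 -0.0462  0.0794] [ 0.005  0.001 -1.   ] 3.38 [-0.9  0.3 -3.9] 0.17851631129569676
```

```bash
python3 -m handwheel '[[0,0,-1,0,0,0,1],[0,0,0,0,0,0,1]]' 80
python3 s.py
```

```text
clock: 13.22
eef_pos: [0.5502, -0.0461, 0.0687]
tcp_rot: [7.4, 89.7, 10.8]
contact_force: [-0.3, 2.0, -4.1]
opening: 0.179
[ 0.5502 -0.0461  0.0687] [ 0.005  0.001 -1.   ] 3.38 [-0.3  2.  -4.1] 0.17862070575006353
```

```bash
python3 -m handwheel '[[-0.15,-0.1,-1,0,0.005,0,1],[-0.05,0,-0.8,0,0,0,1],[0,0,0,0,0,0,1]]' 80
python3 s.py
```

```text
clock: 13.47
eef_pos: [0.5487, -0.0474, 0.0495]
tcp_rot: [29.3, 89.9, 32.6]
contact_force: [-0.8, 1.2, -4.9]
opening: 0.181
[ 0.5487 -0.0474  0.0495] [ 0.001  0.001 -1.   ] 3.36 [-0.8  1.2 -4.9] 0.18142648561299946
```

```bash
python3 -m handwheel '[[0,0,-0.6,0,0,0,1],[0,0,0,0,0,0,1]]' 80
python3 s.py
python3 -m handwheel '[[0,0,-0.25,0,0,0,1],[0,0,0,0,0,0,1]]' 80
python3 s.py
```

```text
clock: 13.63
eef_pos: [0.5482, -0.0475, 0.0423]
tcp_rot: [97.2, 89.9, 100.6]
contact_force: [-0.7, 0.3, -4.6]
opening: 0.174
[ 0.5482 -0.0475  0.0423] [-0.     0.001 -1.   ] 3.34 [-0.7  0.3 -4.6] 0.1738386857904677
clock: 13.8
eef_pos: [0.5494, -0.048, 0.0405]
tcp_rot: [-3.9, 89.9, -0.5]
contact_force: [-0.2, 0.3, -4.1]
opening: 0.181
[ 0.5494 -0.048   0.0405] [ 0.002 -0.    -1.   ] 3.34 [-0.2  0.3 -4.1] 0.1805111079973823
```

```bash
python3 -m handwheel '[[0,0,-0.2,0,0,0,1],[0,0,0,0,0,0,1]]' 80
python3 s.py
```

```text
clock: 13.97
eef_pos: [0.5509, -0.0486, 0.0408]
tcp_rot: [-16.6, 89.7, -13.3]
contact_force: [-0.0, 0.6, -4.5]
opening: 0.18
[ 0.5509 -0.0486  0.0408] [ 0.004 -0.001 -1.   ] 3.35 [-0.   0.6 -4.5] 0.17974965646165478
```

```bash
python3 -m handwheel '[[-0.25,0.05,-0.3,0,0.004,0,1],[-0.05,0,-0.1,0,0,0,1]]' 80
python3 s.py
```

```text
clock: 14.13
eef_pos: [0.5515, -0.0492, 0.0402]
tcp_rot: [-27.2, 89.5, -23.8]
contact_force: [-3.4, 1.6, 2.1]
opening: 0.178
[ 0.5515 -0.0492  0.0402] [ 0.008 -0.003 -1.   ] 3.35 [-3.4  1.6  2.1] 0.17765925597256127
```

The spacer is down (net +6.6 N, z as expected), so I'm releasing it.

```bash
python3 -m handwheel '[[-0.1,0,0,0,0.005,0,-0.1],[0,0,0,0,0,0,-0.1],[0,0,0,0,0,0,-0.1],[0,0,0,0,0,0,-0.1]]'
python3 s.py
python3 -m handwheel '[[0,0,1.5,0,0,0,-0.1],[0,0,3,0,0,0,-0.1],[0,0,3.5,0,0,0,-0.1],[0,0,3.5,0,0,0,-0.1],[0,0,2,0,0,0,-0.1]]'
python3 - <<'E'
from h import *
exec(open("s.py").read())
p,d=bot.grab_frame('wrist');save("w8.png",p)
P=cloud(cam('wrist',st),d); a=np.radians(3.3)
q=P-np.array([.533,-.0482,0]); xf=q[...,0]*np.cos(a)+q[...,1]*np.sin(a); yf=-q[...,0]*np.sin(a)+q[...,1]*np.cos(a);Z=P[...,2]
m=(Z>.085)&(abs(xf-.015)<.03)&(abs(yf)<.03)&(Z<.11)
print(m.sum(),np.median(Z[m]),cv2.minAreaRect(np.c_[xf[m],yf[m]].astype(np.float32)))
E
```

```text
clock: 14.47
eef_pos: [0.5516, -0.0494, 0.0412]
tcp_rot: [-43.5, 89.6, -40.1]
contact_force: [-0.8, 0.8, 0.4]
opening: 0.548
[ 0.5516 -0.0494  0.0412] [ 0.005 -0.004 -1.   ] 3.35 [-0.8  0.8  0.4] 0.5480896166676603
clock: 14.88
eef_pos: [0.5447, -0.0475, 0.1732]
tcp_rot: [173.1, 89.4, 176.4]
contact_force: [1.1, 0.0, 0.3]
opening: 0.551
[ 0.5447 -0.0475  0.1732] [-0.01   0.001 -1.   ] 3.33 [1.1 0.  0.3] 0.5506534565736653
955 0.09986880424501748 ((0.0183376707136631, -0.0014390172436833382), (0.013826587237417698, 0.02990642935037613), 0.29450127482414246)
```

View pics/w8.png

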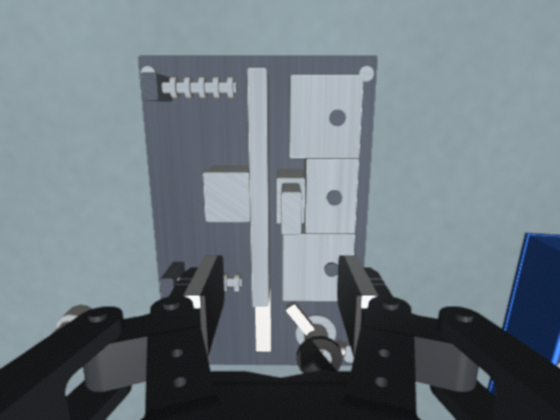

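The spacer stands seated: its top is at z 0.0999, its centre at fixture (18.3, −1.4) mm, square to 0.3°, at about (290,205) in the picture. Next I shut the fingers, turn 90° and move in behind the push block.

```bash
python3 -m handwheel '[[-1.5,-0.05,0,0,0,0.121,1],[-1.5,-0.05,0,0,0,0.121,1],[-1.5,-0.05,0,0,0,0.121,1],[-1.5,-0.05,0,0,0,0.121,1],[-1.5,-0.05,0,0,0,0.121,1]]' 60
python3 -m handwheel '[[-1,-0.05,0,0,0,0.121,1],[-1,-0.05,0,0,0,0.121,1],[-1,-0.05,0,0,0,0.121,1],[0,0,0,0,0,0.121,1],[0,0,0,0,0,0.121,1]]' 60
python3 -m handwheel '[[0,0,0,0,0,0.121,1],[0,0,0,0,0,0.121,1],[0,0,0,0,0,0.121,1],[0,0,0,0,0,0,1]]' 60
python3 s.py
```

```text
clock: 15.35
eef_pos: [0.4738, -0.0515, 0.1803]
tcp_rot: [-63.5, 89.6, -24.5]
contact_force: [0.2, -0.7, 0.2]
opening: 0.005
clock: 15.77
eef_pos: [0.4389, -0.0525, 0.1785]
tcp_rot: [-61.4, 89.7, 13.4]
contact_force: [0.5, -0.4, 0.6]
opening: 0.003
clock: 16.1
eef_pos: [0.4379, -0.0524, 0.1773]
tcp_rot: [-56.6, 89.7, 39.9]
contact_force: [-0.1, 0.6, 0.2]
opening: -0.003
[ 0.4379 -0.0524  0.1773] [ 0.004  0.003 -1.   ] 96.55 [-0.1  0.6  0.2] -0.00284498459597023
```

```bash
python3 -m handwheel '[[0.2,0,-3,0,0,-0.055,1],[0.2,0,-4,0,0,0,1],[0.1,0,-4,0,0,0,1],[0,0,-2,0,0,0,1],[0,0,0,0,0,0,1]]' 60
python3 s.py
```

```text
clock: 16.52
eef_pos: [0.4459, -0.0535, 0.0459]
tcp_rot: [-98.3, 89.2, -6.1]
contact_force: [-1.1, -0.4, -0.3]
opening: -0.004
[ 0.4459 -0.0535  0.0459] [ 0.014 -0.002 -1.   ] 92.14 [-1.1 -0.4 -0.3] -0.0035462761426563326
```

```bash
python3 -m handwheel '[[0,0,-1.5,0.002,0.014,0.02,1],[0,0,-1.2,0,0,0,1],[0,0,0,0,0,0,1]]' 60
python3 s.py
python3 - <<'E'
from h import *
st=bot.get_state();p,d=bot.grab_frame('wrist')
s,_=bot.grab_frame('scene');save("w9.png",np.hstack([cv2.resize(p,(400,300)),cv2.resize(s[200:330,170:343],(400,300))]))
c=bot.get_calibration('wrist');T=np.array(c['tool_from_camera']);f=cam('wrist',st)[0]
Q=cloud((f,c['cx'],c['cy'],T[:3,:3],T[:3,3]),d)*1000
q=Q[(abs(Q[...,1])<14)&(abs(Q[...,2])<12)&(Q[...,0]<0)];q=q[q[:,0].argsort()][::-1];print(q[:300:30].round())
E
```

```text
clock: 16.77
eef_pos: [0.4457, -0.0533, 0.0187]
tcp_rot: [49.6, 89.9, 142.4]
contact_force: [-0.1, -0.0, 0.7]
opening: -0.002
[ 0.4457 -0.0533  0.0187] [-0.002  0.001 -1.   ] 92.83 [-0.1 -0.   0.7] -0.002013349830838632
[[-27.  11.   0.]
 [-28.  11.  -4.]
 [-29.  11.   5.]
 [-30.  11.  -7.]
 [-30.  11.   3.]
 [-31.  11.   2.]
 [-31.   7.  10.]
 [-32.  11.   5.]
 [-32.   7. -12.]
 [-33.   7.  10.]]
```

View pics/w9.png

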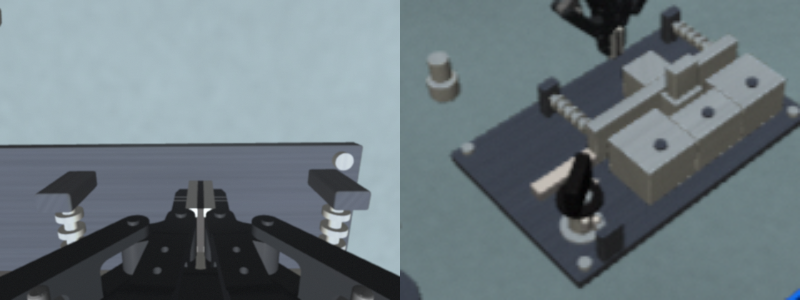

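```bash
python3 -m handwheel '[[0.6,0.03,-0.5,0,0,0.01,1],[0.6,0.03,0,0,0,0,1],[0.4,0.02,-0.1,0,0,0,1],[0,0,0,0,0,0,1]]' 60
python3 s.py
```

```text
clock: 17.2
eef_pos: [0.4685, -0.0544, 0.0187]
tcp_rot: [-110.4, 89.4, -17.0]
contact_force: [0.5, -0.6, -0.6]
opening: 0.002
[ 0.4685 -0.0544  0.0187] [ 0.009 -0.003 -1.   ] 93.38 [ 0.5 -0.6 -0.6] 0.0018580443335042558
```

```bash
python3 -m handwheel '[[0.1,0.2,-0.6,0.003,0.009,0,1],[0.2,0.02,-0.2,0,0,0,1],[0.2,0.01,0,0,0,0,1]]' 60
python3 s.py
python3 -m handwheel '[[0.2,0.01,-0.1,0,0,0,1],[0.2,0.01,-0.1,0,0,0,1]]' 60
python3 s.py
```

```text
clock: 17.45
eef_pos: [0.4746, -0.0521, 0.011]
tcp_rot: [-143.6, 90.0, -50.2]
contact_force: [-2.6, -1.3, 1.9]
opening: 0.0
[ 0.4746 -0.0521  0.011 ] [ 0. -0. -1.] 93.38 [-2.6 -1.3  1.9] 0.00037813713633371294
clock: 17.62
eef_pos: [0.4775, -0.0516, 0.0083]
tcp_rot: [82.8, 89.8, 176.2]
contact_force: [-4.4, -0.6, 3.2]
opening: 0.001
[ 0.4775 -0.0516  0.0083] [-0.003  0.    -1.   ] 93.4 [-4.4 -0.6  3.2] 0.0012545241119570358
```

```bash
python3 -m handwheel '[[0.2,0.01,0.1,0,0,0,1],[0.2,0.01,0.1,0,0,0,1]]' 60
python3 s.py
python3 -m handwheel '[[0.25,0.015,0.1,0,0,0,1],[0.3,0.02,0,0,0,0,1]]' 60
python3 s.py
```

```text
clock: 17.78
eef_pos: [0.4789, -0.051, 0.0087]
tcp_rot: [80.3, 89.5, 173.7]
contact_force: [-6.2, -3.7, -3.3]
opening: 0.005
[ 0.4789 -0.051   0.0087] [-0.009  0.001 -1.   ] 93.42 [-6.2 -3.7 -3.3] 0.00540113428549001
clock: 17.95
eef_pos: [0.4797, -0.0508, 0.0082]
tcp_rot: [82.9, 88.9, 176.4]
contact_force: [-16.9, -3.1, 12.2]
opening: 0.002
[ 0.4797 -0.0508  0.0082] [-0.02   0.001 -1.   ] 93.47 [-16.9  -3.1  12.2] 0.0021136317927500496
```

```bash
python3 -m handwheel '[[0.3,0.02,0,0,0.01,0,1],[0.35,0.02,0,0,0.01,0,1]]' 60
python3 - <<'E'
from h import *
exec(open("s.py").read())
s,ds=bot.grab_frame('scene'); save("w10.png",cv2.resize(s[200:330,170:343],(692,520),interpolation=cv2.INTER_CUBIC))
t,dt=bot.grab_frame('top')
a=np.radians(3.3)
for n,d in (("scene",ds),("top",dt)):
  P=cloud(cam(n),d); Z=P[...,2]
  q=P-np.array([.533,-.0482,0]); xf=q[...,0]*np.cos(a)+q[...,1]*np.sin(a); yf=-q[...,0]*np.sin(a)+q[...,1]*np.cos(a)
  m=(Z>.092)&(abs(xf-.015)<.03)&(abs(yf)<.03)&(Z<.106)
  print(n,m.sum(),np.median(Z[m]),np.median(xf[m]),np.median(yf[m]))
  for y0 in (-70,-40,40,70):
    j=xf[(abs(yf-y0/1e3)<.012)&(abs(Z-.06)<.004)&(abs(xf)<.018)]; 
    if len(j)>5: print(y0,len(j),np.percentile(j,[5,50,95]).round(4))
exec(open("s.py").read())
E
```

```text
clock: 18.12
eef_pos: [0.4778, -0.0502, 0.0073]
tcp_rot: [84.4, 86.6, 178.0]
contact_force: [-22.1, -5.0, 17.1]
opening: 0.001
[ 0.4778 -0.0502  0.0073] [-0.059  0.002 -0.998] 93.56 [-22.1  -5.   17.1] 0.0009815987045405433
scene 95 0.09935836273468135 0.020358479328209063 -0.0029245491687266206
-70 90 [-0.0059  0.0043  0.0165]
-40 84 [-0.0067  0.0047  0.0154]
40 35 [-0.0038  0.005   0.0171]
70 60 [-0.0061  0.0023  0.017 ]
top 0 nan nan nan
40 56 [-0.0051  0.0009  0.007 ]
[ 0.4778 -0.0502  0.0072] [-0.059  0.002 -0.998] 93.57 [-20.9  -4.4  15.1] -0.0015398296271575361
  return _methods._mean(a, axis=axis, dtype=dtype,
  ret = ret.dtype.type(ret / rcount)
```

View pics/w10.png

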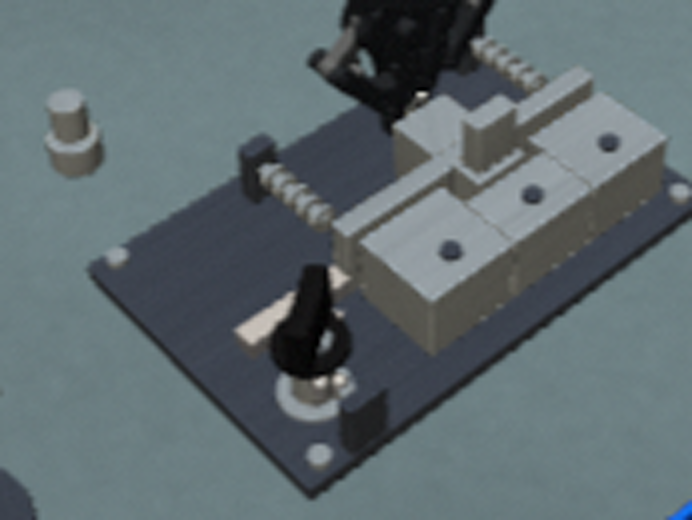

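Scene view: the jaw is up against the spacer's lower block, around (470,180), and the spacer is against the short stop. The knob is still turned and the tool is behind the block at (410,110). The push holds at about 21 N but carries a needless upward load and tilt, so I'll relax those while still pushing.

```bash
python3 -m handwheel '[[0.35,0.01,0.15,0,-0.015,0,1],[0.35,0.01,0.1,0,-0.015,0,1]]' 60
python3 s.py
```

```text
clock: 18.38
eef_pos: [0.4784, -0.0499, 0.0077]
tcp_rot: [82.3, 87.6, 175.9]
contact_force: [-9.1, -4.8, -1.4]
opening: -0.002
[ 0.4784 -0.0499  0.0077] [-0.042  0.003 -0.999] 93.62 [-9.1 -4.8 -1.4] -0.002335513571601396
```

```bash
python3 -m handwheel '[[0.4,0,0.05,0,0,0,1],[0.45,0,0.05,0,0,0,1]]' 60
python3 s.py
```

```text
clock: 18.55
eef_pos: [0.4776, -0.0497, 0.0074]
tcp_rot: [82.6, 86.4, 176.4]
contact_force: [-24.1, -5.0, 20.2]
opening: 0.004
[ 0.4776 -0.0497  0.0074] [-0.062  0.004 -0.998] 93.71 [-24.1  -5.   20.2] 0.0035195429506927937
```

```bash
python3 - <<'E'
from h import *
for i in range(8): s,d=bot.grab_frame('scene')
exec(open("s.py").read())
P=cloud(cam('scene'),d); a=np.radians(3.3);Z=P[...,2]
q=P-np.array([.533,-.0482,0]); xf=q[...,0]*np.cos(a)+q[...,1]*np.sin(a); yf=-q[...,0]*np.sin(a)+q[...,1]*np.cos(a)
# profile between jaw top and stop beside the grip (y -22 to -17): min height shows any gap
for y0 in (-14,20,45): 
  print(y0,[(x,round(float(np.median(Z[(abs(xf-x/1e3)<.002)&(abs(yf-y0/1e3)<.004)])),3)) for x in range(-6,40,4) if ((abs(xf-x/1e3)<.002)&(abs(yf-y0/1e3)<.004)).sum()])
m=(Z>.09)&(Z<.106)&(abs(xf-.015)<.03)&(abs(yf)<.03); print(cv2.minAreaRect(np.c_[xf[m],yf[m]].astype(np.float32)),st["clock"])
E
```

```text
[ 0.4776 -0.0498  0.0075] [-0.062  0.004 -0.998] 93.71 [-20.8  -4.4  15.1] -0.0008407047953566673
-14 [(-6, 0.272), (-2, 0.33), (2, 0.35), (6, 0.348), (10, 0.067), (14, 0.085), (18, 0.087), (22, 0.08), (26, 0.068), (30, 0.058), (34, 0.058), (38, 0.057)]
20 [(-6, 0.304), (-2, 0.289), (2, 0.379), (6, 0.375), (10, 0.369), (14, 0.356), (18, 0.35), (22, 0.348), (26, 0.208), (30, 0.057), (34, 0.057), (38, 0.058)]
45 [(-6, 0.396), (-2, 0.394), (2, 0.391), (6, 0.058), (10, 0.385), (14, 0.382), (18, 0.057), (22, 0.057), (26, 0.058), (30, 0.057), (34, 0.058), (38, 0.058)]
((0.017827440053224564, -0.0018300646916031837), (0.03019537404179573, 0.01466049998998642), 88.57374572753906) 18.95
```

```bash
python3 -c "
from bench import bot
print(bot.job_done(), bot.get_state()['clock'])"
```

```text
the job is handed in; nothing more can be done
the job is handed in; nothing more can be done
```

The job is done and was handed in at about 19 s of the 72 s allowed, with the jaw still being pressed.

- **Lock:** I turned the knob clockwise. The wrist camera then showed the bar at about 0.92 rad, past the 0.75 rad where it is free, with its arm clear of the jaw.
- **Spacer:** I stood the grey spacer in the gap at the middle stop, the short one, and let go. After release its top was at z 99.9 mm (100 expected) and it stood square to 0.3°.
- **Jaw:** I pushed it by the push block until the force rose sharply. By my calculation it had moved about 8 mm. The push then held at about 21 N for 0.4 s.
- **Other loose things:** I touched none of them.

**Checks that disagreed:**
- **Fingertip position:** depth images put the shut fingertips about 27–29 mm behind the reported TCP. The first grasp therefore closed on nothing above the spacer, without moving it, and the knob was held only near its top edge. I corrected for this afterwards.
- **Push:** the tool leans about 3.5° while pressing, with about 15 N upward as well.
- **Seating check:** the last camera measurement of the spacer's position was only good to 1–2 mm. That it is flush rests mainly on the hard stop and the force.

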